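# Push a controller module home between the shelf dividers

### The job

On the stock deck, push the loose controller module through the gap between the two divider plates into the one free bay, terminal plate facing out, until it is fully home against the back stop. Only push it along the deck with the fingers: do not lift, tip or strike it, and leave the other modules and the loose parts where they are.

Things in the scene. Friction and masses are not known exactly. Their poses are not given: they have to be found in the camera images.
- module: The loose controller module: flat grey die-cast box, 110 mm long (x), 90 wide (y), 38 high, upright corners rounded 6 mm, about 0.75 kg evenly spread, no part sticks out. Top: dark cover with white and yellow labels, fins on the other half. Origin: centre of its underside. Its -x end is the flat terminal plate with a green strip. Lies before the dividers, plate roughly to the robot, crooked, off to one side.
- module_plate (a point): The centre of the outer face of the module's terminal plate: 55 mm from the module's origin along its -x, 19 mm up. This flat end (90 mm wide, 38 mm high) faces out of the bay when the module is in.
- free_bay: The one free bay of three (which one changes), floor marked by a flat green liner. Origin: on the deck where the module's origin lies when home; x points into the bay, y across, z up. 96 mm wide between its two plates (3 mm spare each side of the module). Plate front edges (mouth) at x = -49 mm, so the home module stands 6 mm proud; back stop face at x = +55.5 mm.
- dividers: The fixed blue-grey sheet-steel dividers: four plates along x, 4 mm thick, 48 high, from x = -49 to +56 mm, at y = -150, -50, +50, +150 mm, and a back stop across their far ends, 304 mm wide, 48 high. Origin: on the deck at the home point of the middle bay; axes parallel to the free bay's.
- module_b: A stored module like the loose one, dark grey, same size, standing home in another bay. Leave it. Origin: centre of its underside, axes as the loose module's.
- module_c: A stored module like the loose one, light grey, same size, standing home in another bay. Leave it. Origin: centre of its underside.
- capacitor: A dark blue can capacitor standing upright, 35 mm across, 52 mm high with its terminals. Leave it. Origin: centre of its underside.
- choke: A copper toroid choke lying flat, 46 mm across, 18 mm high. Leave it. Origin: centre of its underside.
- screwdriver: A screwdriver lying on the deck, 200 mm long. Leave it. Origin: under its middle, x along it.
- relay_carton: A small brown carton, 65 x 85 x 50 mm high. Leave it. Origin: centre of its underside.
- screw_tray: A blue plastic tray with one partition, 80 x 110 x 28 mm high. Leave it. Origin: centre of its underside.

How it is judged (in metres and radians):
On the way:
1. the module's leading end has passed in between the two plates of the free bay, straight (x of module in the frame of free_bay between -0.08 and -0.01 m and y of module in the frame of free_bay between -0.007 and 0.007 m and angle between the x axis of module and the x axis of free_bay, either way round below 0.12 rad), for 0.1 s.
At the end, for the whole second after the job is handed in: The module stands at rest flat on the deck in the free bay, terminal plate facing out, its origin within 4 mm of home in depth (against the back stop) and 5 mm across, straight within 0.07 rad (x of module in the frame of free_bay between -0.004 and 0.003 m and y of module in the frame of free_bay between -0.005 and 0.005 m and angle between the x axis of module and the x axis of free_bay, either way round below 0.07 rad and x of module_plate in the frame of free_bay below -0.04 m and height (world z) of module below 0.003 m and angle between module's own z axis and vertical below 0.03 rad and linear speed of module below 0.01 m/s); the robot touches nothing.
It fails at once if the module is lifted off the deck (6 mm) (height (world z) of module above 0.006 m).
It fails at once if the module is tipped (more than 0.1 rad) (angle between module's own z axis and vertical above 0.1 rad).
It fails at once if the module is struck or flung (faster than 0.35 m/s) (linear speed of module above 0.35 m/s).
It fails at once if another module or a loose part is disturbed (moved 15 mm) (distance of any of module_b, module_c, capacitor, choke, screwdriver, relay_carton, screw_tray from where it was at the start of the episode above 0.015 m).
It also fails if it takes over 67 s, if anything falls off the work surface, if the arm or the gripper's body presses on something with over 40 N, if the wrist force passes 120 N, or if a joint passes its speed limit or range.

### The arm

A 6-joint arm with a two-finger parallel gripper is mounted at the origin on the work surface. World frame = base frame: x ahead of the robot, y to its left, z up, the work surface at z = 0. Lengths are in m, angles in degrees, forces in N, time in s.
With the tool pointing down it reaches from about 0.3 to 0.75 m from the base axis. Payload 8.5 kg.
Tool frame: the origin (TCP) lies between the finger pads; the fingertips stand 11 mm ahead of it and the grasp point (between the pads) lies 8 mm behind it (ctrl.finger_overhang is the distance from the TCP to the fingertips, in m); y points along the fingers, z is the direction in which the jaws open and shut, and the axes are right-handed (so a half turn about y gives the same grasp; the last joint's range is limited). The gripper opens to 88 mm and grips with 3 to 60 N. Pads are 18 mm wide; open, the fingers measure 123 mm over their backs; the gripper's body (75 mm by 187 mm) begins 45 mm behind the grasp point.
Start: joints at [-79.429, 21.807, 74.336, -0, 83.858, -12.336], TCP at [0.214, -0.507, 0.25] pointing down, gripper open.
Joint ranges: [-178.18, 178.18], [-50.72, 133.34], [12.68, 142.11], [-81.47, 261.47], [9.98, 163.14], [-165.26, 165.26]. Speed limits (degrees/s): [136.94, 136.94, 180, 180, 180, 180].

### API

Orientations are given as a 3x3 rotation matrix whose columns are the frame's x, y, z axes.
In Python, from cell import ctrl gives the robot as it stands. The module is installed in compiled form; this text tells all that it offers.
- The arm moves only by the shell command python3 -m handwheel 'ROWS' [FORCE]. ROWS is JSON, a list of rows, each an object of numbers: "hand": the closure, from 0 (fully open) to 1 (shut); "dx", "dy", "dz": the shift along the tool's x, y, z scaled (see below); "ax", "ay", "az": the turn, a rotation vector about the tool's x, y, z scaled (see below). A call has 1 to 5 rows; each row shifts and turns the commanded pose from where the row before left it, along the tool's axes as they then stand; what a row does not reach is not made up. The controller multiplies each number of a shift by 2.5 cm and each number of a turn by 4 degrees. A row lasts 1/8 s, in which the tool goes at most 62.5 mm and 10.7 degrees, less where a joint would pass 70% of its speed; a pose out of reach is approached as far as the arm can. A call with a number of a shift or a turn outside -1 to 1 is refused whole. A call with a gripper value outside its range is refused whole. The fingers move at their own pace and stop on an object; FORCE is the grip in N (left out, the last holds). Time passes only in rows, so rows that do not move let the fingers close. It gives the time, the measured TCP pose, the force and the opening at its end, in the units of the state.
- ctrl.get_obs(): the state, without advancing time (a new reading comes with each control period).
- ctrl.read_camera(name): name is "side" or "top" or "wrist"; returns a dict with "img" (384x512x3 uint8, blue, green, red), "range_z" (384x512 float32, m along the optical axis (not along the pixel's ray), 0 where there is no reading), "vfov" (degrees; the focal length in pixels is half the picture's height over the tangent of half this angle, whatever the lens; pixels are square), "cx", "cy" (the principal point, pixels), "position" and "attitude" of the camera in the world. Camera axes: x right, y up, looking along -z (the intrinsics and any distortion apply to the point x, -y, -z); pixel columns grow to the right and rows downward; lengths in m; the calibration is good to about 2 mm. A picture is of the moment at which its call begins.
- ctrl.close_job(): hands the job in, once; it reports no verdict.
Trained networks look in a picture, given as the dict that the camera call returned (one of the last four; its "shot" number tells which), for a name from the list of things; names that differ only in an ending like _2 or _b are one class to them, and where a whole thing is asked for, a point or a joint stands for the part that bears it (a point fixed in the world has none). Each returns a list of dicts, best first, with "score" (0 to 1); they miss things now and then, are a little off and sometimes report something else, mostly with a low value. They report only what shows in the picture. A call takes as long as a camera call.
- ctrl.find_in(picture, thing): "at" ([x, y, z] in m, in world coordinates, good to about 4 mm: the middle of the surface that is visible of it).
- ctrl.outline_of(picture, thing): "mask" (384x512 bool, what is visible of it).
The state is a dict: "t": time; "joints": joint angles; "qd": joint speeds; "effort": joint torques, N m; "eef_pos": TCP position; "tool_rot": TCP orientation; "force": force on the tool from outside, world axes, zero at the start; "wrist_torque": the same for the moment, N m; "gripper_width": finger opening in m.
Only numpy, scipy, OpenCV 4.12 (cv2) and the standard library are available. Lean on these libraries where they do the work, as an engineer would, in place of code of your own. Each camera call takes 0.05 s, during which the arm holds its last target. There are 200 camera calls.

## Working session

There is one attempt and no reset: what is moved stays moved. The work goes in short steps, Python scripts to look and compute and a shell command to move; the robot and the scene stay as the last step left them, time stands still between calls to the robot, and variables do not carry over. Pictures are saved under pics/ and viewed, about 8 in all and at most 12, crops included, and the job is handed in when it is done.

```bash
mkdir -p pics; cat > h.py <<'E'
import numpy as np, cv2
from cell import ctrl
def f(p): return p["img"].shape[0]/2/np.tan(np.radians(p["vfov"])/2)
def cloud(p):
    z=p["range_z"]; v,u=np.mgrid[:z.shape[0],:z.shape[1]]
    c=np.stack([(u-p["cx"])/f(p)*z,-(v-p["cy"])/f(p)*z,-z],-1)
    return c@np.array(p["attitude"]).T+np.array(p["position"])
E
python3 - <<'E'
from h import *
for n in ("top","side"):
    p=ctrl.read_camera(n); cv2.imwrite(f"pics/{n}0.png",p["img"])
    print(n,{k:v for k,v in p.items() if k not in("img","range_z")})
    for t in ["module","free_bay","dividers","capacitor","choke","screwdriver","relay_carton","screw_tray"]:
        print(t,[(np.round(d["at"],3).tolist(),round(d["score"],2)) for d in ctrl.find_in(p,t)][:4])
print(ctrl.get_obs())
E
```

```text
top {'vfov': 46.34764133924237, 'cx': 246.80452898383626, 'cy': 189.72878968167106, 'position': array([0.2511308 , 0.0217577 , 1.40019967]), 'attitude': array([[-0.0081508 ,  0.98111561, -0.1932504 ],
       [-0.99995928, -0.00874553, -0.00222465],
       [-0.00387272,  0.1932244 ,  0.98114695]]), 'shot': 1}
module [([0.456, -0.05, 0.033], 0.96), ([0.659, -0.01, 0.04], 0.85), ([0.647, -0.118, 0.037], 0.78)]
free_bay [([0.675, 0.089, 0.002], 0.71)]
dividers [([0.709, 0.014, 0.046], 0.9), ([0.674, 0.086, 0.002], 0.29)]
capacitor [([0.426, -0.297, 0.047], 0.53)]
choke [([0.542, 0.303, 0.019], 0.49)]
screwdriver [([0.488, -0.425, 0.023], 0.85)]
relay_carton [([0.572, 0.389, 0.044], 0.82)]
screw_tray [([0.416, 0.38, 0.003], 0.68), ([0.711, 0.015, 0.042], 0.44)]
side {'vfov': 47.57194995219644, 'cx': 260.7078060466917, 'cy': 194.56192773624022, 'position': array([ 0.3537174 , -1.12747988,  0.88407564]), 'attitude': array([[ 0.98444272,  0.10976912, -0.13719791],
       [-0.17544132,  0.57126147, -0.8017984 ],
       [-0.00963682,  0.81339479,  0.58163223]]), 'shot': 2}
module [([0.653, -0.
[... 395 characters left out ...]
01,  2.13764350e-04,
        8.38591781e+01, -1.23367312e+01]), 'qd': array([-0.04500962, -0.00514422,  0.03267492, -0.02122714, -0.0299522 ,
        0.01954753]), 'effort': array([-3.39083181e-04, -4.37790692e+01, -2.24729401e+01,  7.13078887e-02,
        3.13582714e-02, -1.35783284e-05]), 'eef_pos': array([ 0.21408109, -0.50660489,  0.24976107]), 'tool_rot': array([[-9.21127040e-01,  4.06950341e-06,  3.89262093e-01],
       [-3.89262093e-01, -1.58578197e-06, -9.21127040e-01],
       [-3.13124482e-06, -1.00000000e+00,  3.04481007e-06]]), 'force': array([0.2411039 , 0.68904207, 0.82999629]), 'wrist_torque': array([-0.0167198 ,  0.00303413, -0.01310527]), 'gripper_width': 0.08798135999904748}
```

```bash
python3 - <<'E'
from h import *
p=ctrl.read_camera("top"); cv2.imwrite("pics/top1.png",p["img"])
cv2.imwrite("pics/top1c.png",cv2.resize(p["img"][60:285,150:390],None,fx=2.5,fy=2.5,interpolation=cv2.INTER_CUBIC))
np.savez("top1.npz",c=cloud(p),img=p["img"])
c=cloud(p)
# dividers & module by outline
for t in ("module","dividers","free_bay"):
  for d in ctrl.outline_of(p,t)[:4]:
    m=d["mask"]&(p["range_z"]>0); q=c[m]; zt=np.percentile(q[:,2],60)
    if t=="module": q=q[abs(q[:,2]-.038)<.006]
    if t=="dividers": q=q[q[:,2]>.043]
    if len(q)<20: print(t,len(q));continue
    r=cv2.minAreaRect((q[:,:2]*1000).astype(np.float32))
    print(t,round(d["score"],2),m.sum(),"z",np.round(np.percentile(c[m][:,2],[5,50,95]),3),"rect",np.round(r[0],1),np.round(r[1],1),round(r[2],1),"mean",q.mean(0).round(4))
E
```

```text
module 0.87 1016 z [0.019 0.034 0.041] rect [ 651.2 -114.6] [ 86.3 109.2] 84.6 mean [ 0.6412 -0.114   0.0367]
module 0.67 986 z [0.02  0.034 0.041] rect [659.3 -14.4] [ 86.6 108. ] 86.4 mean [ 0.6489 -0.0147  0.0368]
module 0.64 950 z [0.027 0.035 0.041] rect [456.2 -52.7] [106.5  85.6] 24.6 mean [ 0.4479 -0.0564  0.0367]
dividers 0.83 741 z [0.002 0.039 0.051] rect [667.6 -16.4] [303.7 108.6] 85.0 mean [ 0.6908 -0.0197  0.0476]
free_bay 0.97 848 z [-0.005  0.     0.005] rect [672.7  84.7] [ 94.1 102.5] 85.7 mean [6.721e-01 8.460e-02 1.000e-04]
free_bay 0.42 1034 z [0.017 0.034 0.041] rect [ 653.3 -114. ] [ 94.4 115.1] 87.2 mean [ 0.649  -0.114   0.0326]
```

View pics/top0.png

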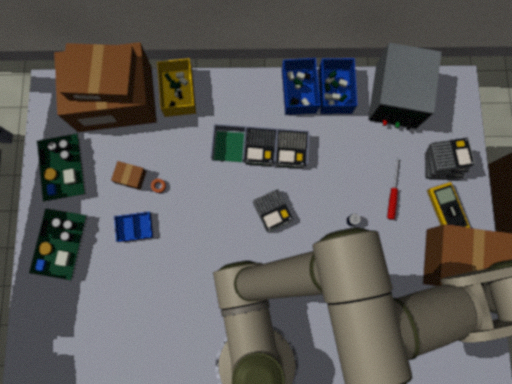

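View pics/top1c.png

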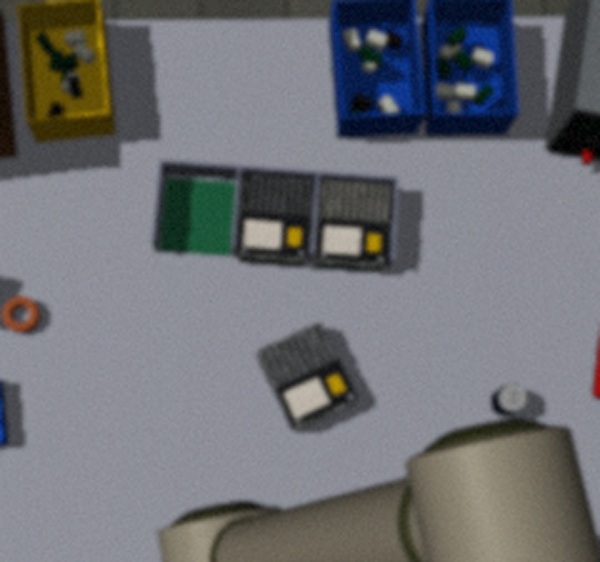

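The top view shows the free bay (green liner) on the left at about px (228,145), with two stored modules in the other bays. The loose module is at about (272,211), turned about 25° left. The plan is two-finger pushes: first on its right side (to the left, turning clockwise), then on the plate end.

Turn the tool first.

```bash
cat >> h.py <<'E'
def need(x,y,z,yaw):
    "turn first (ay units), then shift units in the turned tool axes; yaw = world angle of tool x"
    o=ctrl.get_obs(); R=o["tool_rot"]; y0=np.degrees(np.arctan2(R[1,0],R[0,0])); a=(yaw-y0+180)%360-180
    d=np.array([x,y,z])-o["eef_pos"]; t=np.radians(yaw); X=np.array([np.cos(t),np.sin(t),0]); Y=np.array([0,0,-1]); Z=np.cross(X,Y)
    print("t",o["t"],"tcp",o["eef_pos"].round(4),"yaw",round(y0,2),"F",o["force"].round(1),"w",round(o["gripper_width"],4),"j",o["joints"].round(0))
    print("ay",round(-a/4,2),"dx dy dz",np.round([d@X/.025,d@Y/.025,d@Z/.025],2))
E
R='[{"ay":-1,"hand":0.35},{"ay":-1,"hand":0.35},{"ay":-1,"hand":0.35},{"ay":-1,"hand":0.35},{"ay":-1,"hand":0.35}]'
python3 -m handwheel '[{"ay":-1,"hand":0.35},{"ay":-1,"hand":0.35},{"ay":-1,"hand":0.35},{"ay":-1,"hand":0.35},{"ay":-1,"hand":0.35}]'
python3 -m handwheel '[{"ay":-1,"hand":0.35},{"ay":-1,"hand":0.35},{"ay":-1,"hand":0.35},{"ay":-1,"hand":0.35},{"ay":-1,"hand":0.35}]'
python3 -c "from h import *; need(.489,-.125,.25,294.6)"
```

```text
t 1.1 tcp [ 0.2141 -0.5066  0.2497] yaw -157.09 F [ 1.6 -1.7  0.2] w 0.0886 j [-79.  22.  74.   0.  84. -12.]
ay -22.92 dx dy dz [-9.300e+00 -1.000e-02  1.635e+01]$[0]: bad value
$[0]: bad value
```

```bash

python3 -m handwheel '[{"hand":0.35,"dx":0,"dy":0,"dz":0,"ax":0,"ay":-1,"az":0},{"hand":0.35,"dx":0,"dy":0,"dz":0,"ax":0,"ay":-1,"az":0}]'
python3 -c "from h import *; need(.489,-.125,.25,294.6)"
```

```text
t: 1.35
eef_pos: [0.2141, -0.5066, 0.2498]
tool_rot: [[-0.857, 0.0, 0.516], [-0.516, 0.0, -0.857], [-0.0, -1.0, -0.0]]
force: [-0.2, 0.3, 0.2]
gripper_width: 0.0704
t 1.35 tcp [ 0.2141 -0.5066  0.2498] yaw -148.96 F [-0.2  0.3  0.2] w 0.0704 j [-79.  22.  74.   0.  84. -20.]
ay -20.89 dx dy dz [-9.300e+00 -1.000e-02  1.635e+01]
```

```bash

python3 -m handwheel '[{"hand":0.35,"dx":0,"dy":0,"dz":0,"ax":0,"ay":-1,"az":0},{"hand":0.35,"dx":0,"dy":0,"dz":0,"ax":0,"ay":-1,"az":0},{"hand":0.35,"dx":0,"dy":0,"dz":0,"ax":0,"ay":-1,"az":0},{"hand":0.35,"dx":0,"dy":0,"dz":0,"ax":0,"ay":-1,"az":0},{"hand":0.35,"dx":0,"dy":0,"dz":0,"ax":0,"ay":-1,"az":0}]' >/dev/null
python3 -m handwheel '[{"hand":0.35,"dx":0,"dy":0,"dz":0,"ax":0,"ay":-1,"az":0},{"hand":0.35,"dx":0,"dy":0,"dz":0,"ax":0,"ay":-1,"az":0},{"hand":0.35,"dx":0,"dy":0,"dz":0,"ax":0,"ay":-1,"az":0},{"hand":0.35,"dx":0,"dy":0,"dz":0,"ax":0,"ay":-1,"az":0},{"hand":0.35,"dx":0,"dy":0,"dz":0,"ax":0,"ay":-1,"az":0}]' >/dev/null
python3 -m handwheel '[{"hand":0.35,"dx":0,"dy":0,"dz":0,"ax":0,"ay":-1,"az":0},{"hand":0.35,"dx":0,"dy":0,"dz":0,"ax":0,"ay":-1,"az":0},{"hand":0.35,"dx":0,"dy":0,"dz":0,"ax":0,"ay":-1,"az":0},{"hand":0.35,"dx":0,"dy":0,"dz":0,"ax":0,"ay":-1,"az":0},{"hand":0.35,"dx":0,"dy":0,"dz":0,"ax":0,"ay":-1,"az":0}]' >/dev/null
python3 -m handwheel '[{"hand":0.35,"dx":0,"dy":0,"dz":0,"ax":0,"ay":-1,"az":0},{"hand":0.35,"dx":0,"dy":0,"dz":0,"ax":0,"ay":-1,"az":0},{"hand":0.35,"dx":0,"dy":0,"dz":0,"ax":0,"ay":-1,"az":0},{"hand":0.35,"dx":0,"dy":0,"dz":0,"ax":0,"ay":-1,"az":0},{"hand":0.35,"dx":0,"dy":0,"dz":0,"ax":0,"ay":-1,"az":0}]' >/dev/null
python3 -m handwheel '[{"hand":0.35,"dx":-0.45,"dy":0,"dz":0.8,"ax":0,"ay":0,"az":0},{"hand":0.35,"dx":-0.45,"dy":0,"dz":0.8,"ax":0,"ay":0,"az":0},{"hand":0.35,"dx":-0.45,"dy":0,"dz":0.8,"ax":0,"ay":0,"az":0},{"hand":0.35,"dx":-0.45,"dy":0,"dz":0.8,"ax":0,"ay":0,"az":0},{"hand":0.35,"dx":-0.45,"dy":0,"dz":0.8,"ax":0,"ay":0,"az":0}]' >/dev/null
python3 -m handwheel '[{"hand":0.35,"dx":-0.45,"dy":0,"dz":0.8,"ax":0,"ay":0,"az":0},{"hand":0.35,"dx":-0.45,"dy":0,"dz":0.8,"ax":0,"ay":0,"az":0},{"hand":0.35,"dx":-0.45,"dy":0,"dz":0.8,"ax":0,"ay":0,"az":0},{"hand":0.35,"dx":-0.45,"dy":0,"dz":0.8,"ax":0,"ay":0,"az":0},{"hand":0.35,"dx":-0.45,"dy":0,"dz":0.8,"ax":0,"ay":0,"az":0}]'
python3 -c "from h import *; need(.489,-.125,.25,294.6)"
```

```text
t: 5.1
eef_pos: [0.3617, -0.3283, 0.2499]
tool_rot: [[0.357, 0.0, 0.934], [-0.934, -0.0, 0.357], [0.0, -1.0, 0.0]]
force: [0.3, -0.0, -0.1]
gripper_width: 0.0571
t 5.1 tcp [ 0.3617 -0.3283  0.2499] yaw -69.07 F [ 0.3 -0.  -0.1] w 0.0571 j [-56.  16.  84.   0.  81. -77.]
ay -0.92 dx dy dz [-5.27 -0.    8.02]
```

```bash

python3 -m handwheel '[{"hand":0.35,"dx":0,"dy":0,"dz":0,"ax":0,"ay":-0.92,"az":0},{"hand":0.35,"dx":-0.53,"dy":0,"dz":0.8,"ax":0,"ay":0,"az":0},{"hand":0.35,"dx":-0.53,"dy":0,"dz":0.8,"ax":0,"ay":0,"az":0},{"hand":0.35,"dx":-0.53,"dy":0,"dz":0.8,"ax":0,"ay":0,"az":0},{"hand":0.35,"dx":-0.53,"dy":0,"dz":0.8,"ax":0,"ay":0,"az":0}]' >/dev/null
python3 -m handwheel '[{"hand":0.35,"dx":-0.53,"dy":0,"dz":0.8,"ax":0,"ay":0,"az":0},{"hand":0.35,"dx":-0.53,"dy":0,"dz":0.8,"ax":0,"ay":0,"az":0},{"hand":0.35,"dx":-0.53,"dy":0,"dz":0.8,"ax":0,"ay":0,"az":0},{"hand":0.35,"dx":-0.53,"dy":0,"dz":0.8,"ax":0,"ay":0,"az":0},{"hand":0.35,"dx":-0.53,"dy":0,"dz":0.8,"ax":0,"ay":0,"az":0}]' >/dev/null
python3 -m handwheel '[{"hand":0.35,"dx":-0.53,"dy":0,"dz":0.8,"ax":0,"ay":0,"az":0},{"hand":0.35,"dx":0,"dy":0,"dz":0,"ax":0,"ay":0,"az":0}]' >/dev/null
python3 - <<'E'
from h import *
need(.489,-.125,.019,294.6)
for n in ("wrist","top"):
  p=ctrl.read_camera(n); cv2.imwrite(f"pics/{n}2.png",p["img"]); c=cloud(p)
  print(n,p["position"])
  for t in ("module","free_bay"):
   for d in ctrl.outline_of(p,t)[:3]:
    q=c[d["mask"]&(p["range_z"]>0)]
    if t=="module": q=q[abs(q[:,2]-.038)<.008]
    if len(q)<50: continue
    r=cv2.minAreaRect((q[:,:2]*1000).astype(np.float32))
    print(t,round(d["score"],2),len(q),"rect",np.round(r[0],1),np.round(r[1],1),round(r[2],1),q[:,2].mean().round(4))
E
```

```text
t 6.6 tcp [ 0.4877 -0.1244  0.2498] yaw -65.26 F [ 0.3 -0.7 -0.9] w 0.0572 j [-28.  17.  82.   0.  81. -53.]
ay 0.03 dx dy dz [0.04 9.23 0.04]
wrist [ 0.45674255 -0.05844454  0.38397264]
module 0.79 4373 rect [ 652.9 -118. ] [ 85.9 111.5] 84.9 0.0359
module 0.65 5892 rect [457.5 -55.3] [108.1  85.4] 24.6 0.0361
module 0.65 5649 rect [660.2 -18.2] [ 86.3 109.1] 84.8 0.0359
free_bay 0.8 5970 rect [672.6  80.4] [ 95.7 103.6] 85.6 -0.0001
top [0.2511308  0.0217577  1.40019967]
module 0.87 726 rect [661.2 -15.5] [ 86.5 112.7] 85.8 0.0359
module 0.74 207 rect [ 653.2 -103.2] [ 63.5 110. ] 84.4 0.0358
module 0.71 110 rect [475.4 -11.4] [39.1 72.1] 78.6 0.0349
free_bay 0.93 857 rect [671.8  81.6] [ 98.9 102.9] 82.4 0.0008
```

View pics/wrist2.png

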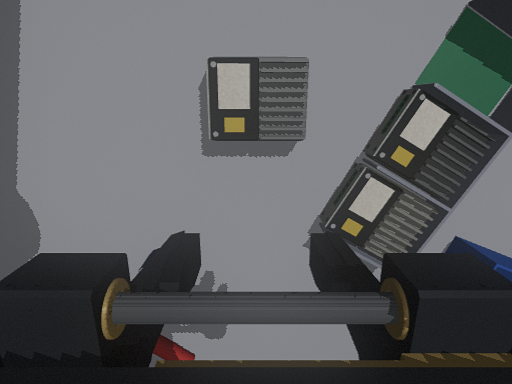

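Wrist view: the module is at px (257,98), square to the fingers within about 1°, and the bay is up right. Now descend, then start the arc push.

```bash

python3 -m handwheel '[{"hand":0.35,"dx":0,"dy":1,"dz":0,"ax":0,"ay":0,"az":0},{"hand":0.35,"dx":0,"dy":1,"dz":0,"ax":0,"ay":0,"az":0},{"hand":0.35,"dx":0,"dy":1,"dz":0,"ax":0,"ay":0,"az":0},{"hand":0.35,"dx":0,"dy":1,"dz":0,"ax":0,"ay":0,"az":0},{"hand":0.35,"dx":0,"dy":1,"dz":0,"ax":0,"ay":0,"az":0}]' >/dev/null
python3 -m handwheel '[{"hand":0.35,"dx":0,"dy":1,"dz":0,"ax":0,"ay":0,"az":0},{"hand":0.35,"dx":0,"dy":1,"dz":0,"ax":0,"ay":0,"az":0},{"hand":0.35,"dx":0,"dy":1,"dz":0,"ax":0,"ay":0,"az":0},{"hand":0.35,"dx":0,"dy":0.8,"dz":0,"ax":0,"ay":0,"az":0},{"hand":0.35,"dx":0,"dy":0.43,"dz":0.03,"ax":0,"ay":0,"az":0}]'
python3 -m handwheel '[{"hand":0.35,"dx":-0.2,"dy":0,"dz":0,"ax":0,"ay":0,"az":0},{"hand":0.35,"dx":-0.2,"dy":0,"dz":0,"ax":0,"ay":0,"az":0},{"hand":0.35,"dx":-0.2,"dy":0,"dz":0,"ax":0,"ay":0,"az":0},{"hand":0.35,"dx":-0.2,"dy":0,"dz":0,"ax":0,"ay":0,"az":0},{"hand":0.35,"dx":-0.2,"dy":0,"dz":0,"ax":0,"ay":0,"az":0}]'
python3 -m handwheel '[{"hand":0.35,"dx":-0.2,"dy":0,"dz":0,"ax":0,"ay":0,"az":0},{"hand":0.35,"dx":-0.2,"dy":0,"dz":0,"ax":0,"ay":0,"az":0}]'
python3 -m handwheel '[{"hand":0.35,"dx":-0.32,"dy":0,"dz":-0.055,"ax":0,"ay":0.36,"az":0},{"hand":0.35,"dx":-0.32,"dy":0,"dz":-0.055,"ax":0,"ay":0.36,"az":0},{"hand":0.35,"dx":-0.32,"dy":0,"dz":-0.055,"ax":0,"ay":0.36,"az":0},{"hand":0.35,"dx":-0.32,"dy":0,"dz":-0.055,"ax":0,"ay":0.36,"az":0},{"hand":0.35,"dx":-0.32,"dy":0,"dz":-0.055,"ax":0,"ay":0.36,"az":0}]'
python3 - <<'E'
from h import *
p=ctrl.read_camera("wrist"); cv2.imwrite("pics/w3.png",p["img"]); need(.489,-.125,.019,294.6)
E
```

```text
t: 8.15
eef_pos: [0.4879, -0.1265, 0.0182]
tool_rot: [[0.415, -0.001, 0.91], [-0.91, 0.0, 0.415], [-0.001, -1.0, -0.001]]
force: [-0.2, -0.3, 0.9]
gripper_width: 0.0568
t: 8.78
eef_pos: [0.4781, -0.1035, 0.0194]
tool_rot: [[0.416, 0.001, 0.909], [-0.909, -0.001, 0.416], [0.002, -1.0, 0.001]]
force: [2.4, -2.5, 0.4]
gripper_width: 0.0572
t: 9.02
eef_pos: [0.4741, -0.0945, 0.0193]
tool_rot: [[0.416, 0.002, 0.909], [-0.909, -0.001, 0.416], [0.002, -1.0, 0.001]]
force: [1.5, -4.4, 2.4]
gripper_width: 0.0571
t: 9.65
eef_pos: [0.4522, -0.0592, 0.019]
tool_rot: [[0.297, -0.0, 0.955], [-0.955, -0.0, 0.297], [0.0, -1.0, -0.0]]
force: [1.5, -4.2, 3.8]
gripper_width: 0.057
t 9.7 tcp [ 0.4514 -0.0583  0.0189] yaw -72.75 F [ 0.6 -1.6  0.5] w 0.057 j [-22.  32. 106.   0.  42. -40.]
ay -1.84 dx dy dz [ 3.05 -0.    0.26]
```

View pics/w3.png

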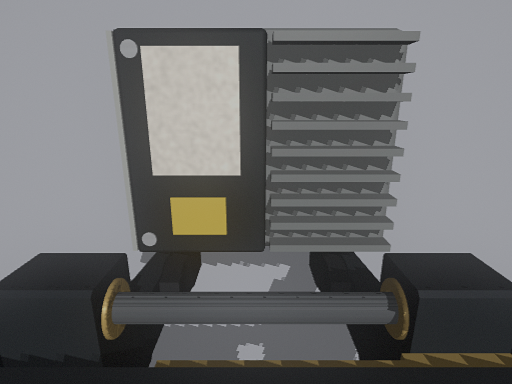

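Module square on both fingers (edges at px row 250), contact holding. Continue the arc.

```bash

python3 -m handwheel '[{"hand":0.35,"dx":-0.32,"dy":0,"dz":-0.063,"ax":0,"ay":0.42,"az":0},{"hand":0.35,"dx":-0.32,"dy":0,"dz":-0.063,"ax":0,"ay":0.42,"az":0},{"hand":0.35,"dx":-0.32,"dy":0,"dz":-0.063,"ax":0,"ay":0.42,"az":0},{"hand":0.35,"dx":-0.32,"dy":0,"dz":-0.063,"ax":0,"ay":0.42,"az":0},{"hand":0.35,"dx":-0.32,"dy":0,"dz":-0.063,"ax":0,"ay":0.42,"az":0}]'
python3 -m handwheel '[{"hand":0.35,"dx":-0.32,"dy":0,"dz":-0.063,"ax":0,"ay":0.42,"az":0},{"hand":0.35,"dx":-0.32,"dy":0,"dz":-0.063,"ax":0,"ay":0.42,"az":0},{"hand":0.35,"dx":-0.32,"dy":0,"dz":-0.063,"ax":0,"ay":0.42,"az":0},{"hand":0.35,"dx":-0.32,"dy":0,"dz":-0.063,"ax":0,"ay":0.42,"az":0},{"hand":0.35,"dx":-0.32,"dy":0,"dz":-0.063,"ax":0,"ay":0.42,"az":0}]'
python3 -c "from h import *; need(.4385,.0449,.019,265.5)"
```

```text
t: 10.32
eef_pos: [0.4346, -0.0224, 0.0189]
tool_rot: [[0.155, -0.001, 0.988], [-0.988, 0.0, 0.155], [-0.0, -1.0, -0.001]]
force: [0.8, -3.7, 2.3]
gripper_width: 0.0571
t: 10.95
eef_pos: [0.4226, 0.0166, 0.0188]
tool_rot: [[0.009, -0.002, 1.0], [-1.0, 0.0, 0.009], [-0.0, -1.0, -0.002]]
force: [1.4, -4.1, 3.4]
gripper_width: 0.0573
t 10.95 tcp [0.4226 0.0166 0.0188] yaw -89.48 F [ 1.4 -4.1  3.4] w 0.0573 j [-14.  30. 111.  -0.  39. -14.]
ay 1.26 dx dy dz [-1.18 -0.01  0.55]
```

```bash

python3 -m handwheel '[{"hand":0.35,"dx":-0.3,"dy":0,"dz":-0.047,"ax":0,"ay":0.315,"az":0},{"hand":0.35,"dx":-0.3,"dy":0,"dz":-0.047,"ax":0,"ay":0.315,"az":0},{"hand":0.35,"dx":-0.3,"dy":0,"dz":-0.047,"ax":0,"ay":0.315,"az":0},{"hand":0.35,"dx":-0.28,"dy":0,"dz":-0.047,"ax":0,"ay":0.315,"az":0},{"hand":0.35,"dx":0,"dy":0,"dz":0,"ax":0,"ay":0,"az":0}]'
python3 -m handwheel '[{"hand":0.35,"dx":0.2,"dy":0,"dz":0,"ax":0,"ay":0,"az":0},{"hand":0.35,"dx":0.5,"dy":0,"dz":0,"ax":0,"ay":0,"az":0},{"hand":0.35,"dx":0.6,"dy":0,"dz":0,"ax":0,"ay":0,"az":0},{"hand":0.35,"dx":0,"dy":-1,"dz":0,"ax":0,"ay":0,"az":0},{"hand":0.35,"dx":0,"dy":-1,"dz":0,"ax":0,"ay":0,"az":0}]' >/dev/null
python3 -m handwheel '[{"hand":0.35,"dx":0,"dy":-1,"dz":0,"ax":0,"ay":0,"az":0},{"hand":0.35,"dx":0,"dy":-1,"dz":0,"ax":0,"ay":0,"az":0},{"hand":0.35,"dx":0,"dy":-1,"dz":0,"ax":0,"ay":0,"az":0},{"hand":0.35,"dx":0,"dy":-1,"dz":0,"ax":0,"ay":0,"az":0},{"hand":0.35,"dx":0,"dy":-1,"dz":0,"ax":0,"ay":0,"az":0}]'
cat >> h.py <<'E'
def look(n,tag):
  p=ctrl.read_camera(n); cv2.imwrite(f"pics/{n}{tag}.png",p["img"]); c=cloud(p)
  for t in ("module","free_bay"):
   for d in ctrl.outline_of(p,t)[:3]:
    q=c[d["mask"]&(p["range_z"]>0)]
    if t=="module": q=q[abs(q[:,2]-.038)<.008]
    if len(q)<50: continue
    r=cv2.minAreaRect((q[:,:2]*1000).astype(np.float32))
    print(n,t,round(d["score"],2),len(q),"rect",np.round(r[0],1),np.round(r[1],1),round(r[2],1),q[:,2].mean().round(4))
E
python3 -c "
from h import *
look('wrist',4); look('top',4); need(.33,.1,.15,175.5)"
```

```text
t: 11.58
eef_pos: [0.4182, 0.0465, 0.0187]
tool_rot: [[-0.077, -0.003, 0.997], [-0.997, 0.001, -0.077], [-0.001, -1.0, -0.003]]
force: [-0.3, -0.5, -0.3]
gripper_width: 0.057
t: 12.82
eef_pos: [0.4165, 0.0124, 0.1947]
tool_rot: [[-0.079, -0.0, 0.997], [-0.997, 0.0, -0.079], [-0.0, -1.0, -0.0]]
force: [0.3, 0.8, -0.2]
gripper_width: 0.0574
wrist module 0.77 5256 rect [643.4 -16. ] [85.3 76.3] 85.3 0.0359
wrist module 0.68 8827 rect [424.8 100.9] [ 85.  108.3] 85.5 0.0361
wrist module 0.66 1154 rect [649.1 -85.5] [37.1 98.7] 65.5 0.0354
wrist free_bay 0.92 5681 rect [656.8  82.2] [92.7 71.3] 85.0 -0.0003
top module 0.95 713 rect [ 650.2 -114.7] [ 85.9 108.9] 87.2 0.036
top module 0.7 233 rect [434.4 120.5] [91.  96.4] 25.1 0.0357
top module 0.45 106 rect [571.6 398.4] [88.5 64. ] 74.9 0.0415
top free_bay 0.74 852 rect [671.9  82.6] [ 94.2 105.7] 85.4 0.0
t 13.125 tcp [0.4163 0.0131 0.193 ] yaw -94.48 F [ 0.1 -0.5 -0.5] w 0.0573 j [-15.  12.  99.   0.  69. -10.]
ay 22.5 dx dy dz [ 3.71  1.72 -3.2 ]
```

View pics/wrist4.png

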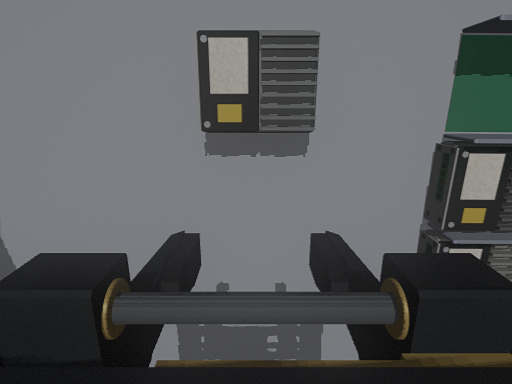

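Side push done: module at (424.8,100.9) mm, on the bay's centre line within about 1 mm and parallel to it. Now turn the tool 90° and go behind the plate.

```bash

python3 -m handwheel '[{"hand":0.5,"dx":0,"dy":0,"dz":0,"ax":0,"ay":1,"az":0},{"hand":0.5,"dx":0,"dy":0,"dz":0,"ax":0,"ay":1,"az":0},{"hand":0.5,"dx":0,"dy":0,"dz":0,"ax":0,"ay":1,"az":0},{"hand":0.5,"dx":0,"dy":0,"dz":0,"ax":0,"ay":1,"az":0},{"hand":0.5,"dx":0,"dy":0,"dz":0,"ax":0,"ay":1,"az":0}]' >/dev/null
python3 -m handwheel '[{"hand":0.5,"dx":0,"dy":0,"dz":0,"ax":0,"ay":1,"az":0},{"hand":0.5,"dx":0,"dy":0,"dz":0,"ax":0,"ay":1,"az":0},{"hand":0.5,"dx":0,"dy":0,"dz":0,"ax":0,"ay":1,"az":0},{"hand":0.5,"dx":0,"dy":0,"dz":0,"ax":0,"ay":1,"az":0},{"hand":0.5,"dx":0,"dy":0,"dz":0,"ax":0,"ay":1,"az":0}]' >/dev/null
python3 -m handwheel '[{"hand":0.5,"dx":0,"dy":0,"dz":0,"ax":0,"ay":1,"az":0},{"hand":0.5,"dx":0,"dy":0,"dz":0,"ax":0,"ay":1,"az":0},{"hand":0.5,"dx":0,"dy":0,"dz":0,"ax":0,"ay":1,"az":0},{"hand":0.5,"dx":0,"dy":0,"dz":0,"ax":0,"ay":1,"az":0},{"hand":0.5,"dx":0,"dy":0,"dz":0,"ax":0,"ay":1,"az":0}]' >/dev/null
python3 -m handwheel '[{"hand":0.5,"dx":0,"dy":0,"dz":0,"ax":0,"ay":1,"az":0},{"hand":0.5,"dx":0,"dy":0,"dz":0,"ax":0,"ay":1,"az":0},{"hand":0.5,"dx":0,"dy":0,"dz":0,"ax":0,"ay":1,"az":0},{"hand":0.5,"dx":0,"dy":0,"dz":0,"ax":0,"ay":1,"az":0},{"hand":0.5,"dx":0,"dy":0,"dz":0,"ax":0,"ay":1,"az":0}]' >/dev/null
python3 -m handwheel '[{"hand":0.5,"dx":0,"dy":0,"dz":0,"ax":0,"ay":1,"az":0},{"hand":0.5,"dx":0,"dy":0,"dz":0,"ax":0,"ay":1,"az":0},{"hand":0.5,"dx":0,"dy":0,"dz":0,"ax":0,"ay":0.5,"az":0}]' >/dev/null
python3 -m handwheel '[{"hand":0.5,"dx":0.7,"dy":0,"dz":-0.7,"ax":0,"ay":0,"az":0},{"hand":0.5,"dx":0.7,"dy":0,"dz":-0.7,"ax":0,"ay":0,"az":0},{"hand":0.5,"dx":0.7,"dy":0,"dz":-0.7,"ax":0,"ay":0,"az":0},{"hand":0.5,"dx":0.7,"dy":0,"dz":-0.7,"ax":0,"ay":0,"az":0},{"hand":0.5,"dx":0.7,"dy":0,"dz":-0.7,"ax":0,"ay":0,"az":0}]'
python3 -c "
from h import *
look('wrist',5); need(.336,.108,.019,175.5)"
```

```text
t: 16.62
eef_pos: [0.3346, 0.1086, 0.1937]
tool_rot: [[-0.997, -0.001, -0.076], [0.076, 0.0, -0.997], [0.001, -1.0, -0.0]]
force: [-0.2, 0.4, -0.2]
gripper_width: 0.0442
wrist module 0.81 8547 rect [425.  101.3] [ 86.  107.8] 85.5 0.0361
t 16.775 tcp [0.3352 0.1082 0.1939] yaw 175.71 F [0.3 0.2 0.8] w 0.044 j [ -2.   5. 108.  -0.  67.  93.]
ay 0.05 dx dy dz [-0.03  7.    0.  ]
```

```bash

python3 -m handwheel '[{"hand":0.5,"dx":0,"dy":1,"dz":0,"ax":0,"ay":0.05,"az":0},{"hand":0.5,"dx":0,"dy":1,"dz":0,"ax":0,"ay":0,"az":0},{"hand":0.5,"dx":0,"dy":1,"dz":0,"ax":0,"ay":0,"az":0},{"hand":0.5,"dx":0,"dy":1,"dz":0,"ax":0,"ay":0,"az":0},{"hand":0.5,"dx":0,"dy":1,"dz":0,"ax":0,"ay":0,"az":0}]' >/dev/null
python3 -m handwheel '[{"hand":0.5,"dx":0,"dy":1,"dz":0,"ax":0,"ay":0,"az":0},{"hand":0.5,"dx":0,"dy":0.7,"dz":0,"ax":0,"ay":0,"az":0},{"hand":0.5,"dx":0,"dy":0.3,"dz":0,"ax":0,"ay":0,"az":0},{"hand":0.5,"dx":0,"dy":0,"dz":0,"ax":0,"ay":0,"az":0}]'
python3 -m handwheel '[{"hand":0.5,"dx":-0.2,"dy":0,"dz":0,"ax":0,"ay":0,"az":0},{"hand":0.5,"dx":-0.2,"dy":0,"dz":0,"ax":0,"ay":0,"az":0},{"hand":0.5,"dx":-0.2,"dy":0,"dz":0,"ax":0,"ay":0,"az":0},{"hand":0.5,"dx":-0.2,"dy":0,"dz":0,"ax":0,"ay":0,"az":0},{"hand":0.5,"dx":-0.2,"dy":0,"dz":0,"ax":0,"ay":0,"az":0}]'
python3 -m handwheel '[{"hand":0.5,"dx":-0.2,"dy":0,"dz":0,"ax":0,"ay":0,"az":0},{"hand":0.5,"dx":-0.32,"dy":0,"dz":0,"ax":0,"ay":0,"az":0},{"hand":0.5,"dx":-0.32,"dy":0,"dz":0,"ax":0,"ay":0,"az":0},{"hand":0.5,"dx":-0.32,"dy":0,"dz":0,"ax":0,"ay":0,"az":0},{"hand":0.5,"dx":-0.32,"dy":0,"dz":0,"ax":0,"ay":0,"az":0}]'
python3 -m handwheel '[{"hand":0.5,"dx":-0.32,"dy":0,"dz":0,"ax":0,"ay":0,"az":0},{"hand":0.5,"dx":-0.32,"dy":0,"dz":0,"ax":0,"ay":0,"az":0},{"hand":0.5,"dx":-0.32,"dy":0,"dz":0,"ax":0,"ay":0,"az":0},{"hand":0.5,"dx":-0.32,"dy":0,"dz":0,"ax":0,"ay":0,"az":0},{"hand":0.5,"dx":-0.32,"dy":0,"dz":0,"ax":0,"ay":0,"az":0}]'
python3 -m handwheel '[{"hand":0.5,"dx":-0.32,"dy":0,"dz":0,"ax":0,"ay":0,"az":0},{"hand":0.5,"dx":-0.32,"dy":0,"dz":0,"ax":0,"ay":0,"az":0},{"hand":0.5,"dx":-0.2,"dy":0,"dz":0,"ax":0,"ay":0,"az":0},{"hand":0.5,"dx":0,"dy":0,"dz":0,"ax":0,"ay":0,"az":0}]'
python3 -c "
from h import *
look('wrist',6); look('top',6); need(.61,.086,.019,175.5)"
```

```text
t: 17.9
eef_pos: [0.3365, 0.1072, 0.0189]
tool_rot: [[-0.997, -0.001, -0.081], [0.081, -0.0, -0.997], [0.001, -1.0, 0.0]]
force: [0.2, -0.2, -0.1]
gripper_width: 0.0438
t: 18.52
eef_pos: [0.3614, 0.1054, 0.019]
tool_rot: [[-0.997, -0.001, -0.081], [0.081, 0.0, -0.997], [0.001, -1.0, 0.0]]
force: [-3.7, 0.1, 3.3]
gripper_width: 0.0444
t: 19.15
eef_pos: [0.3987, 0.1023, 0.0189]
tool_rot: [[-0.997, -0.0, -0.081], [0.081, -0.0, -0.997], [0.0, -1.0, 0.0]]
force: [-2.1, -0.5, -1.8]
gripper_width: 0.0437
t: 19.77
eef_pos: [0.4385, 0.0991, 0.019]
tool_rot: [[-0.997, -0.0, -0.081], [0.081, -0.0, -0.997], [0.0, -1.0, 0.0]]
force: [-0.8, -0.2, -0.9]
gripper_width: 0.0438
t: 20.27
eef_pos: [0.4598, 0.0973, 0.0192]
tool_rot: [[-0.997, 0.002, -0.081], [0.081, -0.0, -0.997], [-0.002, -1.0, -0.0]]
force: [-0.3, 0.0, -0.1]
gripper_width: 0.0439
wrist module 0.75 43008 rect [518.7  93.3] [86.8 98.1] 85.3 0.036
top module 0.95 720 rect [ 650.7 -114.7] [ 88.5 108.7] 85.2 0.036
top module 0.74 726 rect [661.3 -15.3] [ 87.2 112.3] 85.9 0.0359
top module 0.73 140 rect [564.2  91. ] [84.1 27.3] 88.2 0.0349
top free_bay 0.83 809 rect [672.1  83.8] [ 90.8 102.1] 84.8 0.0
t 20.575 tcp [0.4591 0.0974 0.0191] yaw 175.35 F [ 0.4 -0.6  0.1] w 0.0436 j [ -3.  32. 104.  -0.  43.  92.]
ay -0.04 dx dy dz [-6.05  0.   -0.02]
```

View pics/wrist6.png

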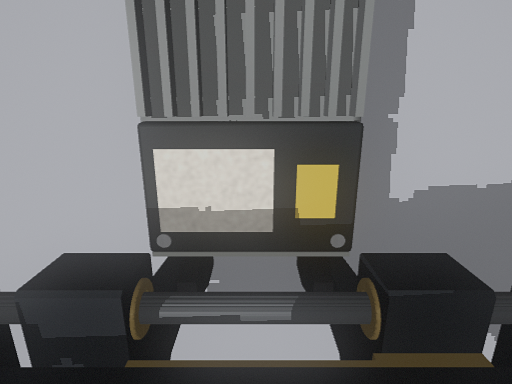

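Wrist view: the module is square on both fingers, but the bay is out of view. I'll back off and rise to measure the module and bay in one picture.

```bash

python3 -m handwheel '[{"hand":0.5,"dx":0.2,"dy":0,"dz":0,"ax":0,"ay":0,"az":0},{"hand":0.5,"dx":0.6,"dy":0,"dz":0,"ax":0,"ay":0,"az":0},{"hand":0.5,"dx":0,"dy":-1,"dz":0,"ax":0,"ay":0,"az":0},{"hand":0.5,"dx":0,"dy":-1,"dz":0,"ax":0,"ay":0,"az":0},{"hand":0.5,"dx":0,"dy":-1,"dz":0,"ax":0,"ay":0,"az":0}]' >/dev/null
python3 -m handwheel '[{"hand":0.5,"dx":0,"dy":-1,"dz":0,"ax":0,"ay":0,"az":0},{"hand":0.5,"dx":0,"dy":-1,"dz":0,"ax":0,"ay":0,"az":0},{"hand":0.5,"dx":0,"dy":-1,"dz":0,"ax":0,"ay":0,"az":0},{"hand":0.5,"dx":0,"dy":-1,"dz":0,"ax":0,"ay":0,"az":0},{"hand":0.5,"dx":0,"dy":-1,"dz":0,"ax":0,"ay":0,"az":0}]' >/dev/null
python3 -m handwheel '[{"hand":0.5,"dx":0,"dy":-1,"dz":0,"ax":0,"ay":0,"az":0},{"hand":0.5,"dx":0,"dy":0,"dz":0,"ax":0,"ay":0,"az":0},{"hand":0.5,"dx":0,"dy":0,"dz":0,"ax":0,"ay":0,"az":0}]'
python3 - <<'E'
from h import *
look('wrist',7); p=ctrl.read_camera("wrist"); c=cloud(p)
np.savez("w7.npz",c=c,img=p["img"],rz=p["range_z"],pos=p["position"],att=p["attitude"],cx=p["cx"],cy=p["cy"],f=f(p))
# plan map of heights, in a frame turned by -4.5 deg about the assumed home
t=np.radians(-4.5); X=np.array([np.cos(t),np.sin(t)]);Y=np.array([-X[1],X[0]])
q=c[p["range_z"]>0]; d=q[:,:2]-[.668,.081]; a=d@X; b=d@Y; z=q[:,2]
def prof(sel,k,name):
    h=np.round(k[sel]*1000); u,n=np.unique(h,return_counts=True); print(name,[(int(i),int(j)) for i,j in zip(u,n) if j>3])
for lo,hi in((-.04,-.01),(-.01,.02),(.02,.05)):
    prof((z>.042)&(z<.054)&(a>lo)&(a<hi)&(abs(b)<.07),b,"plates %g"%lo)
m=(z>.030)&(z<.042)&(a>-.25)&(a<-.06)&(abs(b)<.07)
for lo in(-.19,-.17,-.15,-.13,-.11):
    s=m&(a>lo)&(a<lo+.02); print("module a",lo,np.round(np.percentile(b[s],[.5,99.5])*1000,1) if s.sum()>50 else None)
print("a range",np.percentile(a[m],[.5,99.5]))
E
```

```text
t: 22.2
eef_pos: [0.4385, 0.099, 0.243]
tool_rot: [[-0.997, -0.002, -0.081], [0.081, 0.0, -0.997], [0.002, -1.0, 0.0]]
force: [0.2, 0.1, -1.2]
gripper_width: 0.0443
wrist module 0.7 6170 rect [524.6  93.1] [ 86.  107.4] 85.3 0.0361
wrist free_bay 0.31 1468 rect [544.3 310. ] [58.1 44.5] 72.5 0.0141
plates -0.04 []
plates -0.01 []
plates 0.02 []
module a -0.19 [-41.6  43.2]
module a -0.17 [-41.7  43.5]
module a -0.15 [-41.4  42.7]
module a -0.13 [-40.5  42.1]
module a -0.11 [-40.6  42. ]
a range [-0.19723234 -0.09143594]
```

View pics/wrist7.png

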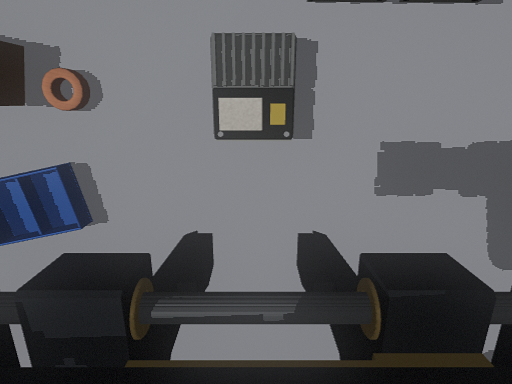

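The bay is just above the top edge of this picture, so I'll move 90 mm forward at height.

```bash

python3 -m handwheel '[{"hand":0.5,"dx":-0.9,"dy":0,"dz":0,"ax":0,"ay":0,"az":0},{"hand":0.5,"dx":-0.9,"dy":0,"dz":0,"ax":0,"ay":0,"az":0},{"hand":0.5,"dx":-0.9,"dy":0,"dz":0,"ax":0,"ay":0,"az":0},{"hand":0.5,"dx":-0.9,"dy":0,"dz":0,"ax":0,"ay":0,"az":0},{"hand":0.5,"dx":0,"dy":0,"dz":0,"ax":0,"ay":0,"az":0}]'
cat > m.py <<'E'
from h import *
import sys
look('wrist',sys.argv[1]); p=ctrl.read_camera("wrist"); c=cloud(p)
t=np.radians(-4.5); X=np.array([np.cos(t),np.sin(t)]);Y=np.array([-X[1],X[0]])
q=c[p["range_z"]>0]; d=q[:,:2]-[.668,.081]; a=d@X; b=d@Y; z=q[:,2]
def prof(sel,k,name):
    h=np.round(k[sel]*1000); u,n=np.unique(h,return_counts=True); print(name,[(int(i),int(j)) for i,j in zip(u,n) if j>3])
for lo,hi in((-.05,-.02),(-.02,.01),(.01,.04)):
    prof((z>.042)&(z<.054)&(a>lo)&(a<hi)&(abs(b)<.07),b,"plates %g"%lo)
prof((z>.042)&(z<.054)&(abs(b)>.047)&(abs(b)<.057)&(a<-.03)&(a>-.08),a,"plate fronts")
prof((z>.042)&(z<.054)&(abs(b)<.04)&(a>.03)&(a<.08),a,"stop")
m=(z>.030)&(z<.042)&(a>-.25)&(a<.056)&(abs(b)<.047)
for lo in np.arange(-.19,.06,.02):
    s=m&(a>lo)&(a<lo+.02)
    if s.sum()>50: print("module a",round(lo,2),np.round(np.percentile(b[s],[.5,99.5])*1000,1))
print("a range",np.percentile(a[m],[.5,99.5]))
E
python3 m.py 8
```

```text
t: 23.02
eef_pos: [0.5293, 0.0915, 0.243]
tool_rot: [[-0.997, -0.001, -0.081], [0.081, 0.0, -0.997], [0.001, -1.0, 0.0]]
force: [-0.1, 0.2, -0.1]
gripper_width: 0.0437
wrist module 0.96 6752 rect [ 640.4 -114.4] [90.1 84.9] 85.6 0.0358
wrist module 0.58 5008 rect [524.1  93.2] [ 85.9 108.4] 85.4 0.0361
wrist module 0.56 6399 rect [649.2 -14.1] [91.7 83.7] 85.3 0.0359
wrist free_bay 0.48 2744 rect [470.6 296.7] [ 58.8 364.3] 22.6 0.0119
wrist free_bay 0.37 1288 rect [541.  310.8] [48.8 58.4] 27.1 0.0133
plates -0.05 [(-51, 9), (-50, 28), (-49, 31), (-48, 31), (-47, 33), (49, 30), (50, 27), (51, 29), (52, 26), (53, 20)]
plates -0.02 [(-51, 24), (-50, 35), (-49, 34), (-48, 36), (-47, 35), (49, 51), (50, 34), (51, 34), (52, 35), (53, 13)]
plates 0.01 [(-51, 14), (-50, 21), (-49, 19), (-48, 17), (-47, 20), (49, 28), (50, 19), (51, 21), (52, 19), (53, 4)]
plate fronts [(-46, 7), (-45, 9), (-44, 9), (-43, 8), (-42, 8), (-41, 8), (-40, 8), (-39, 11), (-38, 10), (-37, 11), (-36, 8), (-35, 12), (-34, 10), (-33, 9), (-32, 9), (-31, 8)]
stop []
module a -0.19 [-41.2  43.3]
module a -0.17 [-41.7  43.6]
module a -0.15 [-41.2  43. ]
module a -0.13 [-40.6  42.1]
module a -0.11 [-40.6  42.2]
a range [-0.19723198 -0.03376696]
```

View pics/wrist8.png

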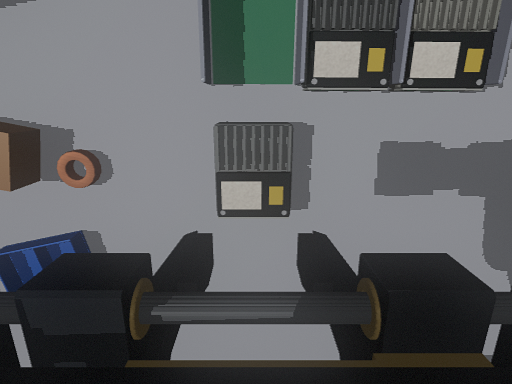

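Wrist view: free-bay plates at px columns ~207 and ~300, module at columns 216–292. In the measurements, the bay centre and the module centre both sit at +1.0 mm, and yaw agrees within 0.3°. Go back down and push straight in.

```bash

python3 -m handwheel '[{"hand":0.5,"dx":0.9,"dy":0,"dz":0,"ax":0,"ay":0,"az":0},{"hand":0.5,"dx":0.9,"dy":0,"dz":0,"ax":0,"ay":0,"az":0},{"hand":0.5,"dx":0.9,"dy":0,"dz":0,"ax":0,"ay":0,"az":0},{"hand":0.5,"dx":0.9,"dy":0,"dz":0,"ax":0,"ay":0,"az":0},{"hand":0.5,"dx":0.1,"dy":1,"dz":0,"ax":0,"ay":0,"az":0}]' >/dev/null
python3 -m handwheel '[{"hand":0.5,"dx":0,"dy":1,"dz":0,"ax":0,"ay":0,"az":0},{"hand":0.5,"dx":0,"dy":1,"dz":0,"ax":0,"ay":0,"az":0},{"hand":0.5,"dx":0,"dy":1,"dz":0,"ax":0,"ay":0,"az":0},{"hand":0.5,"dx":0,"dy":1,"dz":0,"ax":0,"ay":0,"az":0},{"hand":0.5,"dx":0,"dy":1,"dz":0,"ax":0,"ay":0,"az":0}]' >/dev/null
python3 -m handwheel '[{"hand":0.5,"dx":0,"dy":1,"dz":0,"ax":0,"ay":0,"az":0},{"hand":0.5,"dx":0,"dy":1,"dz":0,"ax":0,"ay":0,"az":0},{"hand":0.5,"dx":0,"dy":0.6,"dz":0,"ax":0,"ay":0,"az":0},{"hand":0.5,"dx":0,"dy":0.35,"dz":0,"ax":0,"ay":0,"az":0},{"hand":0.5,"dx":0,"dy":0,"dz":0,"ax":0,"ay":0,"az":0}]'
python3 -c "from h import *; need(.4591,.0974,.019,175.3)"
```

```text
t: 25.1
eef_pos: [0.4363, 0.0993, 0.0203]
tool_rot: [[-0.997, -0.0, -0.081], [0.081, 0.0, -0.997], [0.0, -1.0, 0.0]]
force: [-0.2, -0.8, 1.1]
gripper_width: 0.0441
t 25.1 tcp [0.4363 0.0993 0.0203] yaw 175.35 F [-0.2 -0.8  1.1] w 0.0441 j [ -2.  31. 108.   0.  41.  92.]
ay 0.01 dx dy dz [-0.92  0.05 -0.  ]
```

```bash

python3 -m handwheel '[{"hand":0.5,"dx":-0.2,"dy":0.04,"dz":-0.04,"ax":0,"ay":0,"az":0},{"hand":0.5,"dx":-0.2,"dy":0,"dz":0,"ax":0,"ay":0,"az":0},{"hand":0.5,"dx":-0.2,"dy":0,"dz":0,"ax":0,"ay":0,"az":0},{"hand":0.5,"dx":-0.2,"dy":0,"dz":0,"ax":0,"ay":0,"az":0},{"hand":0.5,"dx":-0.2,"dy":0,"dz":0,"ax":0,"ay":0,"az":0}]'
python3 -m handwheel '[{"hand":0.5,"dx":-0.3,"dy":0,"dz":0,"ax":0,"ay":0,"az":0},{"hand":0.5,"dx":-0.3,"dy":0,"dz":0,"ax":0,"ay":0,"az":0},{"hand":0.5,"dx":-0.3,"dy":0,"dz":0,"ax":0,"ay":0,"az":0},{"hand":0.5,"dx":-0.3,"dy":0,"dz":0,"ax":0,"ay":0,"az":0},{"hand":0.5,"dx":-0.3,"dy":0,"dz":0,"ax":0,"ay":0,"az":0}]'
python3 -m handwheel '[{"hand":0.5,"dx":-0.2,"dy":0,"dz":0,"ax":0,"ay":0,"az":0},{"hand":0.5,"dx":-0.2,"dy":0,"dz":0,"ax":0,"ay":0,"az":0},{"hand":0.5,"dx":-0.2,"dy":0,"dz":0,"ax":0,"ay":0,"az":0},{"hand":0.5,"dx":-0.2,"dy":0,"dz":0,"ax":0,"ay":0,"az":0},{"hand":0.5,"dx":-0.2,"dy":0,"dz":0,"ax":0,"ay":0,"az":0}]'
python3 -m handwheel '[{"hand":0.5,"dx":-0.2,"dy":0,"dz":0,"ax":0,"ay":0,"az":0},{"hand":0.5,"dx":-0.2,"dy":0,"dz":0,"ax":0,"ay":0,"az":0},{"hand":0.5,"dx":-0.2,"dy":0,"dz":0,"ax":0,"ay":0,"az":0},{"hand":0.5,"dx":-0.2,"dy":0,"dz":0,"ax":0,"ay":0,"az":0},{"hand":0.5,"dx":0,"dy":0,"dz":0,"ax":0,"ay":0,"az":0}]'
python3 m.py 9
```

```text
t: 25.72
eef_pos: [0.4613, 0.0982, 0.0192]
tool_rot: [[-0.997, -0.001, -0.081], [0.081, 0.0, -0.997], [0.001, -1.0, 0.0]]
force: [-5.4, 1.4, 3.4]
gripper_width: 0.0441
t: 26.35
eef_pos: [0.4995, 0.0951, 0.0191]
tool_rot: [[-0.997, -0.0, -0.081], [0.081, 0.0, -0.997], [0.0, -1.0, -0.0]]
force: [-2.8, -0.0, -1.3]
gripper_width: 0.0437
t: 26.98
eef_pos: [0.5242, 0.0931, 0.0192]
tool_rot: [[-0.997, 0.0, -0.081], [0.081, 0.0, -0.997], [-0.0, -1.0, -0.0]]
force: [-3.0, -0.3, -1.2]
gripper_width: 0.0439
t: 27.6
eef_pos: [0.5446, 0.0914, 0.0195]
tool_rot: [[-0.997, 0.002, -0.081], [0.081, -0.0, -0.997], [-0.002, -1.0, -0.0]]
force: [0.7, -0.4, 0.1]
gripper_width: 0.044
wrist module 0.76 42619 rect [603.7  86.5] [86.5 97.9] 85.3 0.036
wrist module 0.65 10876 rect [627.2   9.8] [44.8 36.3] 85.4 0.0363
plates -0.05 [(-52, 8), (-51, 182), (-50, 276), (-49, 287), (-48, 362), (-47, 596), (-46, 8), (48, 122), (49, 669), (50, 301), (51, 278), (52, 276), (53, 89)]
plates -0.02 [(48, 4), (49, 5)]
plates 0.01 []
plate fronts [(-47, 17), (-46, 77), (-45, 114), (-44, 109), (-43, 112), (-42, 114), (-41, 121), (-40, 115), (-39, 126), (-38, 117), (-37, 121), (-36, 121), (-35, 131), (-34, 131), (-33, 125), (-32, 126), (-31, 125), (-30, 66)]
stop []
module a -0.13 [-40.7  41.6]
module a -0.11 [-41.5  42.4]
module a -0.09 [-41.6  42.4]
module a -0.07 [-41.5  42.2]
module a -0.05 [-47.   41.6]
module a -0.03 [-46.9  41.6]
a range [-0.12223082 -0.01788809]
```

View pics/wrist9.png

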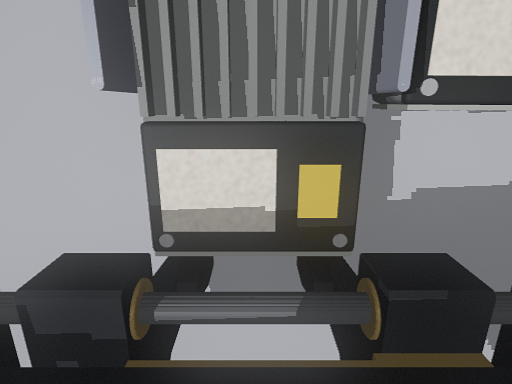

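The module's leading end is between the plates with free clearance on both sides. Module centre is at +0.4 mm and bay centre at +0.8 mm. Continue, then slow down for the stop.

```bash

python3 -m handwheel '[{"hand":0.5,"dx":-0.2,"dy":0,"dz":0,"ax":0,"ay":0,"az":0},{"hand":0.5,"dx":-0.25,"dy":0,"dz":0,"ax":0,"ay":0,"az":0},{"hand":0.5,"dx":-0.25,"dy":0,"dz":0,"ax":0,"ay":0,"az":0},{"hand":0.5,"dx":-0.25,"dy":0,"dz":0,"ax":0,"ay":0,"az":0},{"hand":0.5,"dx":-0.25,"dy":0,"dz":0,"ax":0,"ay":0,"az":0}]'
python3 -m handwheel '[{"hand":0.5,"dx":-0.2,"dy":0,"dz":0,"ax":0,"ay":0,"az":0},{"hand":0.5,"dx":-0.2,"dy":0,"dz":0,"ax":0,"ay":0,"az":0},{"hand":0.5,"dx":-0.2,"dy":0,"dz":0,"ax":0,"ay":0,"az":0},{"hand":0.5,"dx":-0.2,"dy":0,"dz":0,"ax":0,"ay":0,"az":0},{"hand":0.5,"dx":-0.12,"dy":0,"dz":0,"ax":0,"ay":0,"az":0}]'
python3 -m handwheel '[{"hand":0.5,"dx":-0.08,"dy":0,"dz":0,"ax":0,"ay":0,"az":0},{"hand":0.5,"dx":-0.08,"dy":0,"dz":0,"ax":0,"ay":0,"az":0}]'
python3 -c "from h import *; need(.607,.086,.019,175.3)"
```

```text
t: 28.42
eef_pos: [0.574, 0.0891, 0.0193]
tool_rot: [[-0.997, -0.0, -0.081], [0.081, 0.0, -0.997], [0.0, -1.0, -0.0]]
force: [-5.8, 0.9, 4.5]
gripper_width: 0.0442
t: 29.05
eef_pos: [0.5969, 0.0872, 0.0192]
tool_rot: [[-0.997, 0.0, -0.081], [0.081, -0.0, -0.997], [-0.0, -1.0, 0.0]]
force: [-5.0, 0.5, 4.1]
gripper_width: 0.0444
t: 29.3
eef_pos: [0.6006, 0.0869, 0.0192]
tool_rot: [[-0.997, -0.0, -0.081], [0.081, 0.0, -0.997], [0.0, -1.0, -0.0]]
force: [-4.6, -0.4, 2.6]
gripper_width: 0.044
t 29.3 tcp [0.6006 0.0869 0.0192] yaw 175.34 F [-4.6 -0.4  2.6] w 0.044 j [-3. 41. 81.  0. 58. 92.]
ay 0.01 dx dy dz [-0.26  0.01  0.01]
```

```bash

python3 -m handwheel '[{"hand":0.5,"dx":-0.06,"dy":0,"dz":0,"ax":0,"ay":0,"az":0},{"hand":0.5,"dx":-0.06,"dy":0,"dz":0,"ax":0,"ay":0,"az":0}]' | grep -E "eef|force"
python3 -m handwheel '[{"hand":0.5,"dx":-0.06,"dy":0,"dz":0,"ax":0,"ay":0,"az":0},{"hand":0.5,"dx":-0.04,"dy":0,"dz":0,"ax":0,"ay":0,"az":0}]' | grep -E "eef|force"
python3 -m handwheel '[{"hand":0.5,"dx":-0.04,"dy":0,"dz":0,"ax":0,"ay":0,"az":0},{"hand":0.5,"dx":-0.04,"dy":0,"dz":0,"ax":0,"ay":0,"az":0}]' | grep -E "eef|force"
```

```text
eef_pos: [0.6036, 0.0866, 0.0192]
force: [-4.3, 0.7, 1.5]
eef_pos: [0.6055, 0.0865, 0.0192]
force: [-8.5, 0.4, 6.5]
eef_pos: [0.6056, 0.0865, 0.0192]
force: [-19.5, 0.3, 12.8]
```

The stop is reached: force rose to 19.5 N with no further travel. TCP 0.6056 puts the module's origin at 0.669, as expected. Release, rise and check.

```bash

python3 -m handwheel '[{"hand":0.5,"dx":0.08,"dy":0,"dz":0,"ax":0,"ay":0,"az":0},{"hand":0.5,"dx":0.2,"dy":0,"dz":0,"ax":0,"ay":0,"az":0},{"hand":0.5,"dx":0.6,"dy":0,"dz":0,"ax":0,"ay":0,"az":0},{"hand":0.5,"dx":0.6,"dy":0,"dz":0,"ax":0,"ay":0,"az":0},{"hand":0.5,"dx":0,"dy":-1,"dz":0,"ax":0,"ay":0,"az":0}]' >/dev/null
python3 -m handwheel '[{"hand":0.5,"dx":0,"dy":-1,"dz":0,"ax":0,"ay":0,"az":0},{"hand":0.5,"dx":0,"dy":-1,"dz":0,"ax":0,"ay":0,"az":0},{"hand":0.5,"dx":0,"dy":-1,"dz":0,"ax":0,"ay":0,"az":0},{"hand":0.5,"dx":0,"dy":-1,"dz":0,"ax":0,"ay":0,"az":0},{"hand":0.5,"dx":0,"dy":-1,"dz":0,"ax":0,"ay":0,"az":0}]' >/dev/null
python3 -m handwheel '[{"hand":0.5,"dx":0,"dy":-1,"dz":0,"ax":0,"ay":0,"az":0},{"hand":0.5,"dx":0,"dy":-1,"dz":0,"ax":0,"ay":0,"az":0},{"hand":0.5,"dx":0,"dy":0,"dz":0,"ax":0,"ay":0,"az":0},{"hand":0.5,"dx":0,"dy":0,"dz":0,"ax":0,"ay":0,"az":0}]'
python3 m.py 10
```

```text
t: 31.8
eef_pos: [0.571, 0.0892, 0.2182]
tool_rot: [[-0.997, -0.001, -0.081], [0.081, 0.0, -0.997], [0.001, -1.0, 0.0]]
force: [-0.3, -0.1, 0.2]
gripper_width: 0.0442
wrist module 0.93 8289 rect [661.3 -15.7] [ 90.6 108. ] 84.7 0.0358
wrist module 0.67 7485 rect [670.2  81.3] [ 86.1 107.2] 85.4 0.036
wrist module 0.6 8954 rect [ 652.3 -117.6] [ 86.7 108.4] 84.9 0.0356
plates -0.05 [(-51, 7), (-50, 32), (-49, 31), (-48, 30), (-47, 40), (49, 34), (50, 30), (51, 26), (52, 30), (53, 17)]
plates -0.02 [(-51, 22), (-50, 40), (-49, 36), (-48, 39), (-47, 38), (49, 53), (50, 35), (51, 36), (52, 36), (53, 16)]
plates 0.01 [(-51, 32), (-50, 39), (-49, 40), (-48, 50), (-47, 30), (48, 8), (49, 58), (50, 44), (51, 38), (52, 39), (53, 7)]
plate fronts [(-46, 7), (-45, 10), (-44, 9), (-43, 9), (-42, 9), (-41, 9), (-40, 9), (-39, 8), (-38, 8), (-37, 9), (-36, 9), (-35, 9), (-34, 13), (-33, 9), (-32, 9), (-31, 14)]
stop [(57, 18), (58, 208), (59, 121), (60, 112), (61, 87)]
module a -0.07 [-41.2  41.8]
module a -0.05 [-46.9  43.1]
module a -0.03 [-46.9  42.9]
module a -0.01 [-42.3  42.5]
module a 0.01 [-40.9  41.7]
module a 0.03 [-41.   41.6]
module a 0.05 [-41.   41.7]
a range [-0.05145749  0.05517087]
```

View pics/wrist10.png

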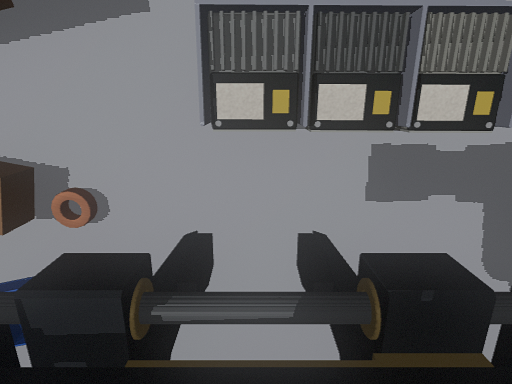

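The module is home, in line with the stored ones: depth 2.2 mm against a home value of about 2.3, 0.5 mm off across, yaw within 0.3°, robot clear.

```bash
python3 -c "
from cell import ctrl
print(ctrl.close_job())"
```

```text
the job is handed in; nothing more can be done
None
```

The controller module is home in the free (left) bay with its terminal plate facing out. The job is handed in; the interface gave no verdict.

**What I did:** I pushed the module's right side with both fingers in an arc to the left, turning it about 29° clockwise onto the bay's centre line. Then I pushed its plate end straight in. At the back stop the TCP stopped advancing and the push force rose from about 5 to 19.5 N.

**Last checks**, from the wrist camera after backing off:

| Check | Measured | Reference or limit |
|---|---|---|
| Depth | within about 0.2 mm of home | −4 to +3 mm |
| Across | about 0.5 mm off centre | ±5 mm |
| Straightness | within about 0.3° | 0.07 rad (about 4°) |
| Height of module top | 36 mm, the same as the stored modules | flat on the deck |
| Robot | clear, about zero force | touching nothing |
| Time | about 32 s | 67 s |

**Disagreements and gaps:**
- **Camera offset:** the top and wrist cameras differed by 2–4 mm in y, so I used only relative positions within a single wrist picture.
- **Network misfires:** the networks sometimes reported something else as the free bay or the module; I checked those against the pictures and ignored them.
- **Stored modules:** the last measurement put both at their starting positions within the cameras' disagreement.
- **Loose parts:** I did not re-measure their positions at the end. The fingers were never moved near them when low.

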